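Start the setting timer of the station with the stone model

ROBOT

A 6-joint arm with a two-finger parallel gripper is mounted at the origin on a cart in front of the work surface, level with it; the furniture and walls round the work are solid. World frame = base frame: x ahead of the robot, y to its left, z up, the work surface at z = 0. Lengths are in m, angles in rad, forces in N, time in s.
With the tool pointing down it reaches from about 0.4 to 0.925 m from the base axis. Payload 12.5 kg.
Tool frame: the origin (TCP) lies midway between the tips of the shut fingers; the grasp point (between the pads) lies 19 mm behind it; z points along the fingers, y is the direction in which the jaws open and shut (so a half turn about z gives the same grasp; the last joint's range is limited). The gripper opens to 95 mm and grips with 3 to 60 N. Pads are 20 mm wide; open, the fingers measure 119 mm over their backs; the gripper's body (75 mm by 180 mm) begins 59 mm behind the grasp point.
Start: joints at [1.158, 0.491, 1.559, -0, 1.092, -0.106], TCP at [0.189, 0.596, 0.215] pointing down, gripper open.
Joint ranges: [-3.1, 3.1], [-0.84, 2.19], [0.05, 2.79], [-1.13, 4.28], [0.06, 2.93], [-2.69, 2.69]. Speed limits (rad/s): [2.22, 2.22, 2.79, 3.14, 3.14, 3.14].

INTERFACE

Orientations are given as a unit quaternion [w, x, y, z].
In Python, from cell import env, optics gives the robot as it stands.
- The arm moves only by the tool arm_command, never from a script. Its argument "plan" is a list that holds one entry, the list of rows, each a list of 6 numbers: the shift along the world's x, y, z in cm, then the turn, a rotation vector about the world's x, y, z in rad. A call has 1 to 12 rows; each row is the pose to reach, as a shift and turn from the pose commanded when the call began; what a row does not reach only later rows make up. A row lasts 1/8 s, in which the tool goes at most 62.5 mm and 10.7 degrees, less where a joint would pass 70% of its speed; a pose out of reach is approached as far as the arm can. A call with a gripper value outside its range is refused whole. "fingers" is the opening, from 0 (shut) to 1 (fully open), set as the call begins (left out, the last holds). The fingers move at their own pace and stop on an object; the grip force is fixed at half the most. Time passes only in rows, so rows that repeat a pose let the fingers close. It gives the time, the measured TCP pose, the force and the opening at its end, in the units of the state.
- env.get_state(): the state, without advancing time (a new reading comes with each control period).
- optics.grab_frame(name): name is "scene" or "top" or "wrist"; returns (picture, depth): 400x640x3 uint8, red, green, blue; 400x640 float32, m along the optical axis (not along the pixel's ray), 0 where there is no reading.
- optics.camera_params(name): a dict with "vfov" (degrees; the focal length in pixels is half the picture's height over the tangent of half this angle, whatever the lens; pixels are square), "cx", "cy" (the principal point, pixels), "eye" and "rotation" of the camera in the world. Camera axes: x right, y up, looking along -z (the intrinsics and any distortion apply to the point x, -y, -z); pixel columns grow to the right and rows downward; lengths in m; the calibration is good to about 2 mm. A picture is of the moment at which its call begins: read the wrist's pose just before it. camera_params takes no time and is no camera call; for the wrist camera it gives the pose at the moment of the call.
- env.finish_job(): hands the job in, once; it reports no verdict.
The state is a dict: "t": time; "joint_positions": joint angles; "joint_velocities": joint speeds; "joint_efforts": joint torques, N m; "tool_pos": TCP position; "ee_rot": TCP orientation; "force": force on the tool from outside, world axes, zero at the start; "moment": the same for the moment, N m; "gripper_width": opening from 0.0 (shut) to 1.0 (fully open).
Only numpy, scipy, OpenCV 4.12 (cv2) and the standard library are available. Lean on these libraries where they do the work, as an engineer would, in place of code of your own. Each camera call takes 0.05 s, during which the arm holds its last target.

TASK

One of the three stations of the grey setting timer holds the toothed stone model. Start that station's timer: with the fingertips gently press the round key directly in front of the model, keep it down for a good second, then let go and withdraw. Leave the other two keys, the model, the bowl, the dish and the tools lying about as they are.

Things in the scene. Friction and masses are not known exactly. Their poses are not given: they have to be found in the camera images.
- timer_unit: the setting timer: flat grey box 276 mm wide (its y) x 156 deep (its x), deck 26 mm above the bench, fixed. Origin: centre of its underside; x points from the keys to the back, y left along the row, z up. A 13 mm fence at the back; three stations 88 mm apart, parted by thin black lines, each a black rubber pad (80 x 76 mm, 2 thick) with its own key in front
- stone_model_center (a point): the off-white horseshoe-shaped stone dental model with teeth, 54 x 60 x 28 mm, loose, 75 g, standing on one of the three pads; the point is its centre, half-way up
- bowl_center (a point): the empty round rubber mixing bowl, 68 mm across, 42 mm high, loose on another pad; the point is its centre, half-way up
- dish_center (a point): the small white dish of wax chips, 69 mm across, 22 mm high, loose on the remaining pad; the point is its centre, half-way up
- pencil: a pencil, 156 mm long, 7 mm thick, lying loose on the bench in front of the timer; origin at its middle, underside
- blue_carver: a carving tool, 130 mm long, 9 mm thick, lying loose on the bench left of the timer; origin at its middle, underside
- station_left (a point): centre of the top face of the left station's pad (left and right as seen from the robot, left = +y of the timer), 28 mm above the bench
- key_left_top (a point): centre of the top face of the round grey push key, 26 mm across, of the left station, in a black ring housing on the deck 75 mm in front of the pad's centre; pressed straight down; it moves with the key
- key_left (a joint): travel of the left key in m: 0 up, 0.006 fully down against a stop; a spring returns it, about 4 N fully down; it counts as pressed beyond 0.004
- station_middle (a point): centre of the top face of the middle station's pad (left and right as seen from the robot, left = +y of the timer), 28 mm above the bench
- key_middle_top (a point): centre of the top face of the round grey push key, 26 mm across, of the middle station, in a black ring housing on the deck 75 mm in front of the pad's centre; pressed straight down; it moves with the key
- key_middle (a joint): travel of the middle key in m: 0 up, 0.006 fully down against a stop; a spring returns it, about 4 N fully down; it counts as pressed beyond 0.004
- station_right (a point): centre of the top face of the right station's pad (left and right as seen from the robot, left = +y of the timer), 28 mm above the bench
- key_right_top (a point): centre of the top face of the round grey push key, 26 mm across, of the right station, in a black ring housing on the deck 75 mm in front of the pad's centre; pressed straight down; it moves with the key
- key_right (a joint): travel of the right key in m: 0 up, 0.006 fully down against a stop; a spring returns it, about 4 N fully down; it counts as pressed beyond 0.004
Mind the look-alikes: they are no part of the job. Leave any orange look-alike of the part that bears stone_model_center alone.

How it is judged:
On the way:
1. the key in front of the stone model is held down by the fingers for 0.8 s (contact force between the fingers and timer_unit above 0.3 N and ((horizontal distance between stone_model_center and station_left below 0.03 m and value of joint key_left above 0.004 m) or (horizontal distance between stone_model_center and station_middle below 0.03 m and value of joint key_middle above 0.004 m) or (horizontal distance between stone_model_center and station_right below 0.03 m and value of joint key_right above 0.004 m))), for 0.8 s.
At the end, for the whole second after the job is handed in: the key in front of the stone model was held more than 4 mm down by the fingers for 0.8 s; at the end all three keys are up again (within 1.5 mm), and model, bowl, dish, pencil and carver are within 8 mm of where they started (value of joint each of key_left, key_middle, key_right below 0.0015 m and (horizontal distance between stone_model_center and station_left below 0.03 m or horizontal distance between stone_model_center and station_middle below 0.03 m or horizontal distance between stone_model_center and station_right below 0.03 m) and not (distance of any of stone_model_center, bowl_center, dish_center, pencil, blue_carver from where it was at the start of the episode above 0.008 m)); the robot touches nothing.
It fails at once if a key of a station without the stone model is pushed (more than 1.5 mm) ((horizontal distance between stone_model_center and station_left above 0.03 m and value of joint key_left above 0.0015 m) or (horizontal distance between stone_model_center and station_middle above 0.03 m and value of joint key_middle above 0.0015 m) or (horizontal distance between stone_model_center and station_right above 0.03 m and value of joint key_right above 0.0015 m)).
It fails at once if the fingers press on the timer with more than 25 N (contact force between the fingers and timer_unit above 25 N).
It fails at once if model, bowl, dish, pencil or carver is moved or lifted by more than 8 mm (distance of any of stone_model_center, bowl_center, dish_center, pencil, blue_carver from where it was at the start of the episode above 0.008 m).
It also fails if it takes over 29 s, if anything falls off the work surface, if the arm or the gripper's body presses on something with over 40 N, if the wrist force passes 120 N, or if a joint passes its speed limit or range.

## Working session

There is one attempt and no reset: what is moved stays moved. The work goes in short steps, Python scripts to look and compute and a tool call to move; the robot and the scene stay as the last step left them, time stands still between calls to the robot, and variables do not carry over. Pictures are saved under pics/ and viewed, and the job is handed in when it is done.

Besides the shell and the picture viewer there is one more tool, called after "Call:" in YAML: its name, and indented under it one key for each argument. arm_command: Moves the arm, as the interface text tells. Its arguments: {"type":"object","properties":{"plan":{"type":"array","items":{"type":"array","items":{"type":"array","items":{"type":"number"}}}},"fingers":{"type":"number"}},"required":["plan"]}

```bash
ls; mkdir -p pics
cat > h.py <<'E'
import numpy as np, cv2
from cell import env, optics
def grab(n,fn):
    p=optics.camera_params(n); im,d=optics.grab_frame(n)
    cv2.imwrite(f'pics/{fn}.png',im[:,:,::-1]); np.savez(f'pics/{fn}.npz',im=im,d=d,**{k:np.array(v) for k,v in p.items() if k!='distortion'})
    return im,d,p
E
python3 - <<'E'
from h import *
for n in ('scene','top'):
    im,d,p=grab(n,n+'0'); print(n,p)
print(env.get_state())
E
```

```text
pics
scene {'vfov': 45.38835398067702, 'cx': 318.1870120585168, 'cy': 204.06585020419487, 'eye': array([-0.24217199, -0.78201755,  0.55051363]), 'rotation': array([ 0.77417879,  0.50150153, -0.20018612, -0.33025586])}
top {'vfov': 55.389394520528064, 'cx': 324.900733496217, 'cy': 208.21460666382356, 'eye': array([0.30334639, 0.0016564 , 1.11316541]), 'rotation': array([ 0.71730921,  0.07302006, -0.07266161, -0.68909786])}
{'t': 0.1, 'joint_positions': array([ 1.15839946e+00,  4.91472011e-01,  1.55938126e+00,  6.02349357e-05,
        1.09169431e+00, -1.05617615e-01]), 'joint_velocities': array([ 0.00048726, -0.00121553, -0.00081888,  0.00179802, -0.0003945 ,
        0.00013172]), 'joint_efforts': array([ 1.96994348e-03, -6.13629270e+01, -2.58608419e+01,  6.93872804e-02,
        4.70431626e-02, -8.06372782e-05]), 'tool_pos': array([0.18863448, 0.59563524, 0.21413962]), 'ee_rot': array([-1.48117525e-04,  1.52802549e-01,  9.88256623e-01, -4.54695711e-04]), 'force': array([ 0.72938811, -0.68586894, -0.18841761]), 'moment': array([ 0.00856391, -0.02552563,  0.05141473]), 'gripper_width': 1.0027611776779304}
```

View pics/scene0.png

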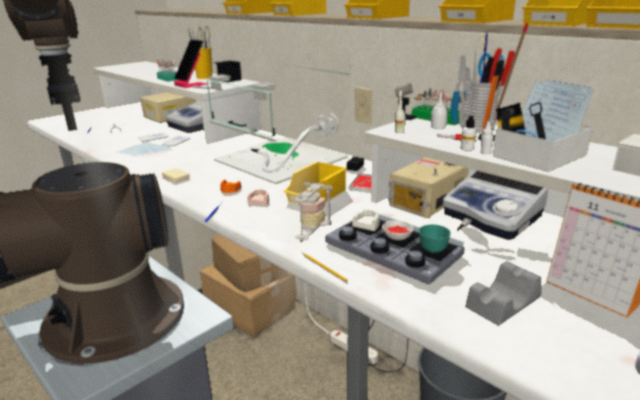

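View pics/top0.png

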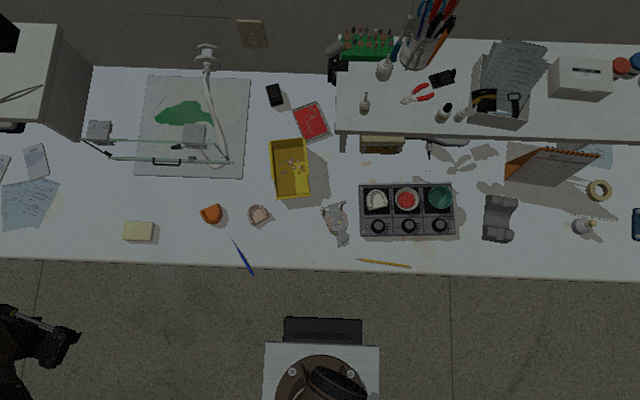

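The top view shows the off-white horseshoe model at about (377,200) on the left station, with its key at about (378,226). The dish is in the middle and the bowl on the right. An articulator stands left of the timer at about (337,222). Next I'll locate the left key from both views.

```bash
cat >> h.py <<'E'
from scipy.spatial.transform import Rotation as R
def load(fn):
    return dict(np.load(f'pics/{fn}.npz'))
def ray(p,u,v):
    f=200/np.tan(np.radians(float(p['vfov']))/2)
    c=np.array([(u-p['cx'])/f,-(v-p['cy'])/f,-1.])
    q=np.array(p['rotation']); 
    return np.array(p['eye']), R.from_quat(q[[1,2,3,0]]).apply(c)
def plane(p,u,v,z):
    e,r=ray(p,u,v); return e+r*(z-e[2])/r[2]
def dpt(p,u,v):
    e,r=ray(p,u,v); return e+r*p['d'][int(round(v)),int(round(u))]
def proj(p,X):
    f=200/np.tan(np.radians(float(p['vfov']))/2); q=np.array(p['rotation'])
    c=R.from_quat(q[[1,2,3,0]]).inv().apply(np.array(X)-p['eye'])
    return p['cx']+f*c[0]/-c[2], p['cy']-f*c[1]/-c[2]
E
python3 - <<'E'
from h import *
t=load('top0'); s=load('scene0')
for n,(u,v) in dict(key=(377.5,226),kM=(408,225.5),kR=(438,225),model=(377,200),bowl=(440,197),artic=(336,222),pen1=(357,260),pen2=(410,266),shelf=(380,138),FL=(359,235),FR=(455,235),BL=(360,186),BR=(453,183)).items():
    P=dpt(t,u,v); print(n,P.round(4), 'scene px',np.round(proj(s,P),1))
for fn,(x0,y0,x1,y1),k in (('top0',(320,170,470,275),5),('scene0',(290,180,480,290),4)):
    im=cv2.imread(f'pics/{fn}.png')[y0:y1,x0:x1]; cv2.imwrite(f'pics/{fn}c.png',cv2.resize(cv2.convertScaleAbs(im,alpha=1.6),None,fx=k,fy=k,interpolation=cv2.INTER_CUBIC))
E
```

```text
key [ 0.4813 -0.1444  0.0461] scene px [346.5 228.7]
kM [ 0.4865 -0.2312  0.0445] scene px [378.3 241.1]
kR [ 0.4905 -0.3151  0.0491] scene px [412.1 251.9]
model [ 0.5582 -0.1428  0.0407] scene px [367.5 219.4]
bowl [ 0.5768 -0.3279  0.0316] scene px [439.5 246. ]
artic [ 0.4759 -0.0246  0.1161] scene px [307.1 187.4]
pen1 [ 0.3865 -0.0921  0.002 ] scene px [301.1 253.3]
pen2 [ 0.3757 -0.2467 -0.0028] scene px [349.8 283.6]
shelf [ 0.723  -0.1407  0.1032] scene px [408.5 175.7]
FL [ 0.4598 -0.0964  0.0011] scene px [325.  242.5]
FR [ 4.713e-01 -3.791e-01  1.000e-04] scene px [432.1 288.1]
BL [ 0.6027 -0.0943  0.0236] scene px [363.6 213.9]
BR [ 0.6312 -0.3792 -0.0038] scene px [472.  258.8]
```

View pics/top0c.png

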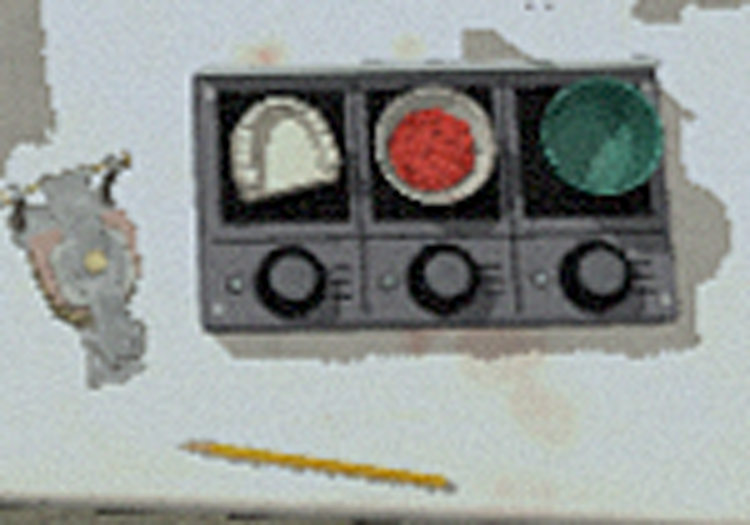

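View pics/scene0c.png

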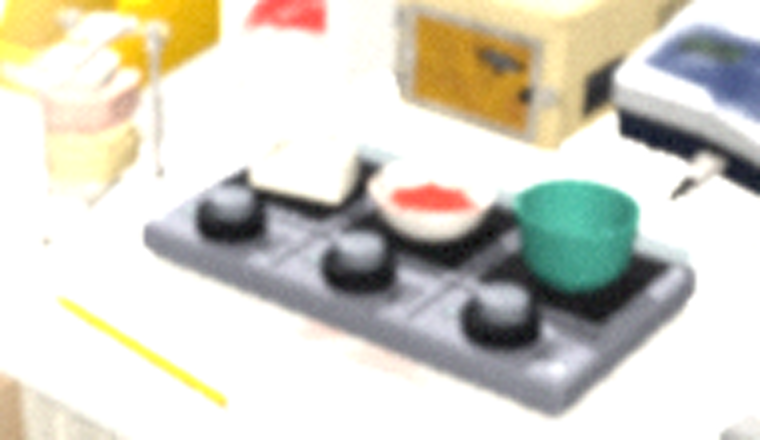

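Run:
```python
from h import *
t=load('top0'); s=load('scene0')
def tri(a,b):
    e1,r1=ray(t,*a);e2,r2=ray(s,*b); r1/=np.linalg.norm(r1); r2/=np.linalg.norm(r2)
    k=np.linalg.lstsq(np.c_[r1,-r2],e2-e1,rcond=None)[0]; A=e1+k[0]*r1;B=e2+k[1]*r2
    return (A+B)/2,np.linalg.norm(A-B)
tc=lambda x,y:(320+(x+.5)/5-.5,170+(y+.5)/5-.5); sc=lambda x,y:(290+(x+.5)/4-.5,180+(y+.5)/4-.5)
for n,a,b in (('L',(294,277),(234,203)),('M',(445,276),(362,248)),('R',(597,271),(499,301))):
    P,g=tri(tc(*a),sc(*b)); print(n,P.round(4),round(g,4), plane(t,*tc(*a),.045).round(4), plane(s,*sc(*b),.045).round(4))
# articulator region points, and tall things close to the approach
pts=[dpt(t,u,v) for u in range(318,352) for v in range(195,250)]
pts=np.array(pts); q=pts[pts[:,2]>.03]; print(q.min(0).round(3),q.max(0).round(3))
h=q[q[:,2]>.1]; print(h.min(0).round(3),h.max(0).round(3))
```

```text
L [ 0.4846 -0.1471  0.0417] 0.0012 [ 0.4844 -0.147   0.045 ] [ 0.4792 -0.151   0.045 ]
M [ 0.4892 -0.2336  0.0428] 0.0009 [ 0.4885 -0.2328  0.045 ] [ 0.4865 -0.2362  0.045 ]
R [ 0.4947 -0.3194  0.0421] 0.0018 [ 0.4948 -0.3192  0.045 ] [ 0.4896 -0.3217  0.045 ]
[ 0.303 -0.058  0.03 ] [0.54  0.02  1.113]
[ 0.303 -0.058  0.1  ] [0.54  0.02  1.113]
```

Call:
arm_command:
  plan:
    - [[4, -6, 4, 0, 0, -0.1], [8, -12, 6, 0, 0, -0.25], [12, -18, 6, 0, 0, -0.4], [16, -24, 6, 0, 0, -0.55], [18, -30, 6, 0, 0, -0.7], [20, -36, 6, 0, 0, -0.85], [22, -42, 6, 0, 0, -1.0], [23, -48, 6, 0, 0, -1.1], [23.5, -54, 6, 0, 0, -1.21], [24, -60, 6, 0, 0, -1.21], [24, -66, 6, 0, 0, -1.21], [24, -70, 6, 0, 0, -1.21]]
  fingers: 0

```text
t: 1.6
tool_pos: [0.428, -0.0877, 0.2747]
ee_rot: [0.0, 0.688, 0.726, 0.0]
force: [0.4, 0.9, 0.6]
gripper_width: 0.004
```

Run:
```python
from h import *
im,d,p=grab('wrist','w1'); print(p); print(env.get_state()['tool_pos'],env.get_state()['ee_rot'],env.get_state()['force'])
print(proj(p,[.4846,-.147,.042]))
q=np.array(load('top0')['d'])
```

```text
{'vfov': 64.73676927440717, 'cx': 325.03063898822285, 'cy': 201.393011621945, 'eye': array([ 0.42521516, -0.02168479,  0.44411089]), 'rotation': array([ 0.99240576, -0.12004447, -0.0030944 ,  0.02665619])}
[ 0.42832523 -0.09360611  0.27454473] [ 8.12865855e-04  6.88990047e-01  7.24770049e-01 -6.56959998e-04] [ 1.86093941 -3.81170184 -0.22276502]
(np.float64(364.5045197551831), np.float64(222.9340595084925))
```

View pics/w1.png

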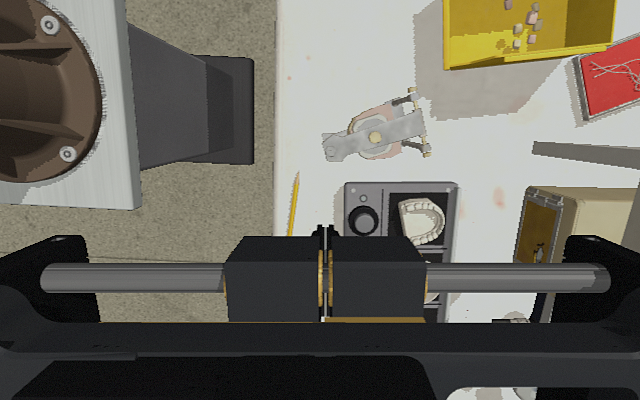

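The wrist view shows the key at about (362,222), right beside the model at (420,220). The key position predicted from the other two views was (364,223). I'll refine it from this frame.

Run:
```python
from h import *
im=cv2.imread('pics/w1.png')[180:250,335:455]; cv2.imwrite('pics/w1c.png',cv2.resize(cv2.convertScaleAbs(im,alpha=1.5),None,fx=6,fy=6,interpolation=cv2.INTER_CUBIC))
p=load('w1')
for uv in ((362,221),(363,220)): print(dpt(p,*uv).round(4),plane(p,*uv,.042).round(4))
for v in range(206,238,2): print(v,[round(float(dpt(p,u,v)[2])*1000) for u in range(344,384,2)])
```

```text
[ 0.4805 -0.1432  0.0461] [ 0.481  -0.1445  0.042 ]
[ 0.4814 -0.1411  0.0483] [ 0.4823 -0.143   0.042 ]
206 [21, 25, 25, 25, 27, 25, 25, 28, 29, 32, 34, 31, 30, 26, 25, 26, 25, 24, 26, 27]
208 [22, 25, 26, 24, 25, 26, 33, 37, 37, 38, 38, 37, 37, 36, 29, 25, 24, 26, 24, 26]
210 [19, 24, 27, 24, 28, 35, 35, 36, 38, 36, 38, 36, 37, 37, 38, 34, 25, 26, 25, 26]
212 [20, 23, 25, 24, 36, 37, 36, 37, 37, 35, 37, 37, 37, 36, 37, 38, 29, 26, 25, 26]
214 [20, 23, 24, 33, 37, 38, 38, 36, 39, 42, 45, 46, 41, 38, 36, 37, 444, 26, 26, 26]
216 [20, 24, 26, 37, 37, 39, 37, 41, 46, 47, 46, 47, 46, 46, 38, 37, 37, 37, 25, 26]
218 [20, 24, 25, 37, 38, 38, 42, 46, 47, 47, 47, 48, 48, 48, 46, 37, 37, 37, 25, 26]
220 [20, 25, 29, 38, 37, 39, 44, 46, 46, 47, 47, 48, 47, 46, 47, 36, 37, 37, 26, 25]
222 [21, 23, 26, 38, 37, 38, 45, 47, 46, 47, 48, 47, 47, 47, 47, 44, 37, 37, 25, 25]
224 [20, 24, 25, 36, 38, 37, 46, 48, 46, 48, 47, 48, 47, 48, 48, 45, 37, 38, 25, 26]
226 [21, 24, 25, 38, 37, 37, 47, 47, 48, 47, 47, 47, 47, 48, 47, 37, 37, 35, 25, 24]
228 [20, 25, 26, 26, 39, 37, 37, 48, 47, 46, 47, 48, 47, 48, 46, 36, 38, 25, 25, 27]
230 [20, 25, 24, 25, 37, 38, 38, 44, 47, 46, 46, 48, 48, 47, 35, 37, 24, 25, 25, 26]
232 [21, 26, 24, 25, 26, 37, 37, 38, 38, 46, 47, 46, 38, 37, 37, 27, 25, 25, 24, 25]
234 [22, 25, 26, 26, 26, 25, 26, 37, 38, 36, 38, 37, 38, 37, 25, 26, 26, 444, 23, 26]
236 [357, 357, 356, 357, 356, 357, 357, 357, 357, 357, 357, 358, 357, 357, 358, 357, 356, 356, 356, 358]
```

View pics/w1c.png

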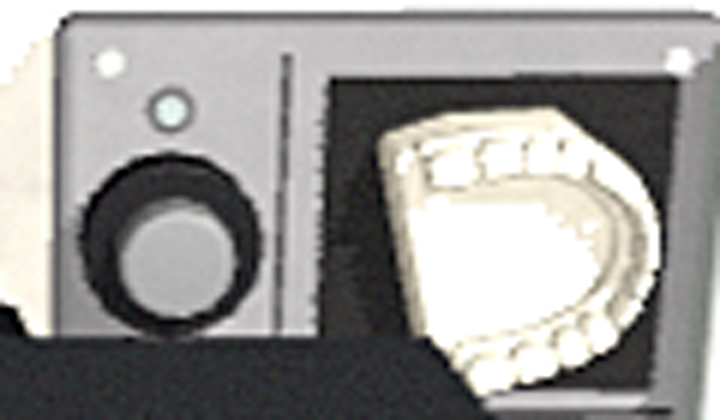

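Run:
```python
from h import *
p=load('w1');t=load('top0')
print(plane(p,364.6,223.1,.047).round(4),plane(t,378.4,225,.047).round(4))
pts=np.array([dpt(p,u,v) for v in range(200,236) for u in range(338,392)]).round(4)
k=pts[(pts[:,2]>.0445)&(pts[:,2]<.05)]; print('key depth',np.median(k,0),k.min(0),k.max(0),(k.min(0)+k.max(0))/2)
a=np.array([dpt(p,u,v) for v in range(80,170) for u in range(315,440)]); a=a[(a[:,2]>.02)&(a[:,2]<.2)]; print('artic',a.min(0).round(3),a.max(0).round(3))
m=np.array([dpt(p,u,v) for v in range(190,238) for u in range(395,450)]); m=m[(m[:,2]>.035)&(m[:,2]<.2)]; print('model',m.min(0).round(3),m.max(0).round(3))
print(env.get_state()['tool_pos'],env.get_state()['force'])
```

```text
[ 0.484  -0.1457  0.047 ] [ 0.4841 -0.1467  0.047 ]
key depth [ 0.48395 -0.146    0.0472 ] [ 0.4726 -0.1589  0.0446] [ 0.4968 -0.1334  0.0492] [ 0.4847  -0.14615  0.0469 ]
artic [ 0.423 -0.06   0.021] [0.54  0.02  0.124]
model [ 0.531 -0.163  0.035] [ 0.588 -0.112  0.056]
[ 0.42832523 -0.09360611  0.27454473] [ 1.86093941 -3.81170184 -0.22276502]
```

Call:
arm_command:
  plan:
    - [[2.5, -2, -2, 0, 0, 0], [5.5, -4.2, -5, 0, 0, 0], [5.5, -4.2, -9, 0, 0, 0], [5.5, -4.2, -13, 0, 0, 0], [5.5, -4.2, -16, 0, 0, 0], [5.5, -4.2, -18, 0, 0, 0], [5.5, -4.2, -19, 0, 0, 0], [5.5, -4.2, -19, 0, 0, 0], [5.5, -4.2, -19, 0, 0, 0], [5.5, -4.2, -19, 0, 0, 0]]

```text
t: 2.9
tool_pos: [0.4836, -0.1277, 0.0854]
ee_rot: [0.001, 0.688, 0.726, 0.0]
force: [-0.5, 0.8, 0.1]
gripper_width: 0.006
```

Run:
```python
from h import *
im,d,p=grab('wrist','w2'); grab('scene','scene2'); s=env.get_state(); print(s['t'],s['tool_pos'],s['ee_rot'],s['force'],s['gripper_width'])
im=cv2.imread('pics/scene2.png')[150:290,280:480]; cv2.imwrite('pics/scene2c.png',cv2.resize(im,None,fx=4,fy=4,interpolation=cv2.INTER_CUBIC))
```

```text
3.0 [ 0.48348258 -0.12771589  0.08516962] [4.76272459e-04 6.87744819e-01 7.25952337e-01 2.03147829e-04] [ 0.09991692 -0.03502269 -0.29272443] 0.006186619348306841
```

View pics/w2.png

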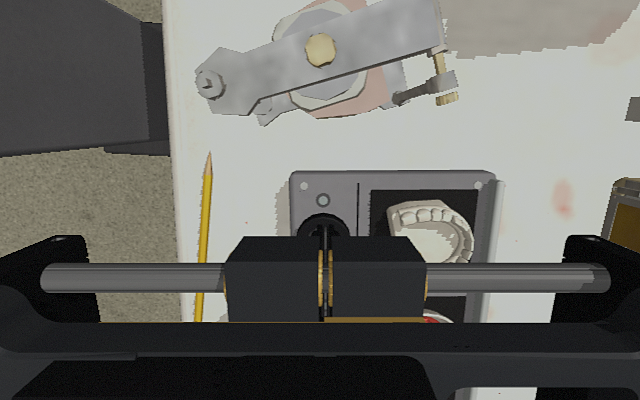

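View pics/scene2c.png

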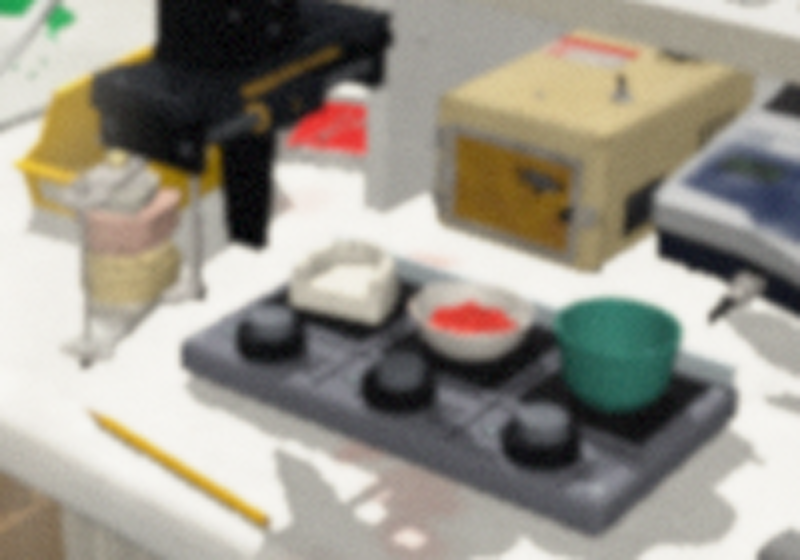

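Run:
```python
from h import *
s=load('scene2'); print(proj(s,[.4835,-.1277,.085]), proj(s,[.484,-.146,.047]))
```

```text
(np.float64(341.7062739211858), np.float64(210.78960664223106)) (np.float64(347.8655350958885), np.float64(228.15991084519703))
```

Call:
arm_command:
  plan:
    - [[0, -1, 0, 0, 0, 0], [0, -1.8, 0, 0, 0, 0], [0, -1.8, -1, 0, 0, 0], [0, -1.8, -2, 0, 0, 0], [0, -1.8, -2.5, 0, 0, 0], [0, -1.8, -2.5, 0, 0, 0], [0, -1.8, -2.5, 0, 0, 0]]

```text
t: 3.88
tool_pos: [0.4834, -0.1456, 0.0597]
ee_rot: [0.0, 0.688, 0.726, 0.0]
force: [-0.6, 0.0, 0.5]
gripper_width: 0.0
```

Run:
```python
from h import *
grab('scene','scene3'); im,d,p=grab('wrist','w3'); s=env.get_state(); print(s['t'],s['tool_pos'],s['force'])
im=cv2.imread('pics/scene3.png')[150:290,280:480]; cv2.imwrite('pics/scene3c.png',cv2.resize(im,None,fx=4,fy=4,interpolation=cv2.INTER_CUBIC))
```

```text
3.975 [ 0.48342942 -0.14564507  0.0598611 ] [0.58661116 0.45357971 0.08064163]
```

View pics/scene3c.png

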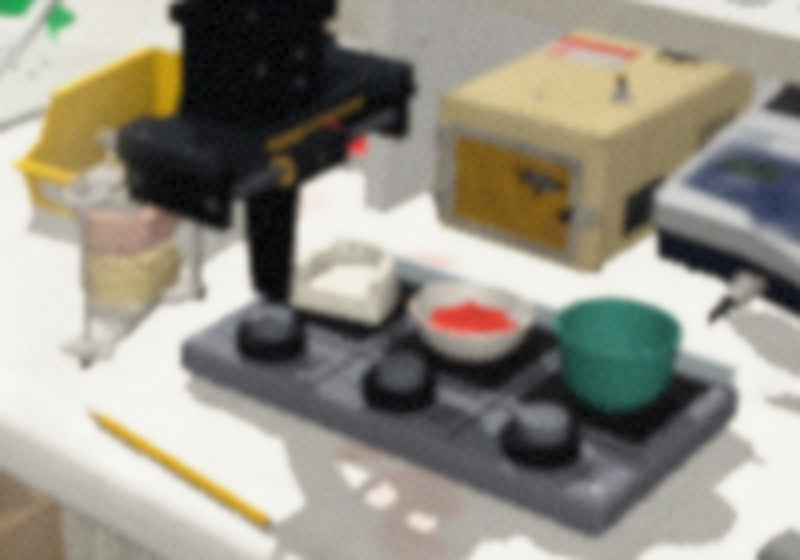

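The fingertips at crop (272,297) hover right over the left key at (271,322). Next is a slow descent while watching the force.

Call:
arm_command:
  plan:
    - [[0.1, 0, -0.4, 0, 0, 0], [0.1, 0, -0.8, 0, 0, 0], [0.1, 0, -1.1, 0, 0, 0], [0.1, 0, -1.3, 0, 0, 0], [0.1, 0, -1.5, 0, 0, 0], [0.1, 0, -1.5, 0, 0, 0], [0.1, 0, -1.5, 0, 0, 0]]

```text
t: 4.85
tool_pos: [0.4842, -0.1456, 0.0448]
ee_rot: [0.0, 0.688, 0.726, 0.0]
force: [-0.8, -0.5, 3.1]
gripper_width: 0.004
```

Call:
arm_command:
  plan:
    - [[0, 0, -0.1, 0, 0, 0], [0, 0, -0.2, 0, 0, 0], [0, 0, -0.25, 0, 0, 0], [0, 0, -0.25, 0, 0, 0], [0, 0, -0.25, 0, 0, 0]]

```text
t: 5.48
tool_pos: [0.4842, -0.1456, 0.0423]
ee_rot: [0.0, 0.688, 0.726, 0.0]
force: [-1.4, 0.4, 5.9]
gripper_width: 0.005
```

Run:
```python
from h import *
for i in range(4):
    im,d,p=grab('scene',f's4{i}'); s=env.get_state(); print(s['t'],s['tool_pos'].round(4),s['force'].round(2))
```

```text
5.525 [ 0.4842 -0.1456  0.0423] [-1.17  1.32  5.92]
5.575 [ 0.4843 -0.1457  0.0423] [-1.73  0.93  5.08]
5.625 [ 0.4842 -0.1456  0.0423] [-2.08 -0.58  4.73]
5.675 [ 0.4842 -0.1456  0.0423] [-1.21  0.53  5.48]
```

Call:
arm_command:
  plan:
    - [[0, 0, -0.05, 0, 0, 0], [0, 0, -0.05, 0, 0, 0], [0, 0, -0.05, 0, 0, 0]]

```text
t: 6.05
tool_pos: [0.4843, -0.1456, 0.0422]
ee_rot: [0.0, 0.688, 0.726, 0.0]
force: [-3.4, 0.9, 11.3]
gripper_width: 0.007
```

Run:
```python
from h import *
for i in range(2):
    im,d,p=grab('scene',f's5{i}'); s=env.get_state(); print(s['t'],s['tool_pos'].round(5),s['force'].round(2))
```

```text
6.1 [ 0.48426 -0.14565  0.04214] [-3.26  1.89 10.96]
6.15 [ 0.48427 -0.14564  0.04218] [-3.83  1.31 10.86]
```

The force rose from 5.3 to 11 N over about 0.1 mm, so the key is on its stop. I'll hold it there, then release.

Call:
arm_command:
  plan:
    - [[0, 0, 0, 0, 0, 0], [0, 0, 0, 0, 0, 0], [0, 0, 0, 0, 0, 0], [0, 0, 0, 0, 0, 0], [0, 0, 0, 0, 0, 0], [0, 0, 0, 0, 0, 0], [0, 0, 0, 0, 0, 0], [0, 0, 0, 0, 0, 0], [0, 0, 0, 0, 0, 0], [0, 0, 0, 0, 0, 0], [0, 0, 0, 0, 0, 0]]

```text
t: 7.52
tool_pos: [0.4843, -0.1456, 0.0421]
ee_rot: [0.0, 0.688, 0.726, 0.0]
force: [-3.4, 0.4, 11.7]
gripper_width: 0.002
```

Call:
arm_command:
  plan:
    - [[0, 0, 0.3, 0, 0, 0], [0, 0, 0.8, 0, 0, 0], [0, 0, 1.6, 0, 0, 0], [0, 0, 3, 0, 0, 0], [0, 0, 6, 0, 0, 0], [0, 0, 10, 0, 0, 0], [0, 0, 14, 0, 0, 0], [0, 0, 18, 0, 0, 0], [-3, 6, 19, 0, 0, 0], [-3, 12, 19, 0, 0, 0], [-3, 12, 19, 0, 0, 0], [-3, 12, 19, 0, 0, 0]]

```text
t: 9.02
tool_pos: [0.4544, -0.0257, 0.2323]
ee_rot: [0.0, 0.687, 0.726, 0.0]
force: [-0.4, -1.3, -0.3]
gripper_width: 0.008
```

Run:
```python
from h import *
grab('scene','s6'); im,d,p=grab('top','t6'); s=env.get_state(); print(s['t'],s['tool_pos'],s['force'])
im=cv2.imread('pics/s6.png')[150:290,280:480]; cv2.imwrite('pics/s6c.png',cv2.resize(im,None,fx=4,fy=4,interpolation=cv2.INTER_CUBIC))
a=cv2.imread('pics/scene0.png')[180:290,180:480].astype(int);b=cv2.imread('pics/s6.png')[180:290,180:480].astype(int)
cv2.imwrite('pics/diff.png',cv2.resize(np.clip(abs(a-b)*3,0,255).astype('uint8'),None,fx=2.5,fy=2.5))
```

```text
9.125 [ 0.45447831 -0.02655073  0.23182516] [-0.10318568  0.38838629  0.30626889]
```

View pics/s6c.png

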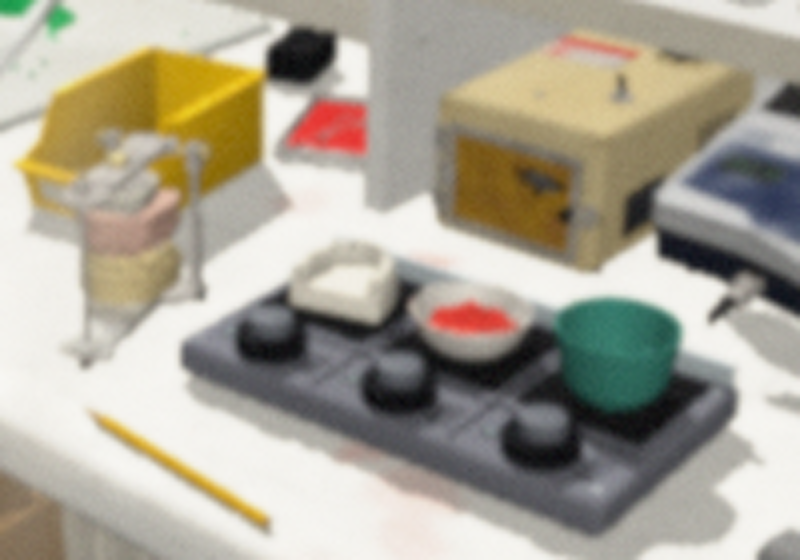

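View pics/diff.png

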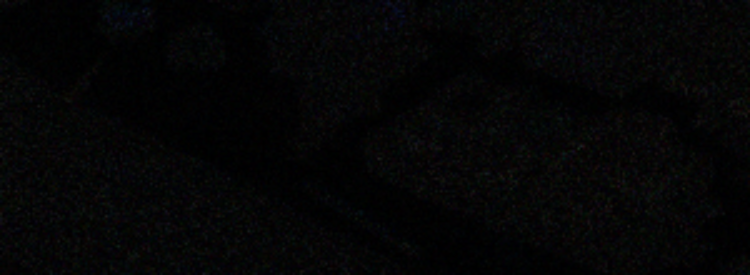

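The view after pressing matches the first one: the key is up again at crop (271,322) and nothing has moved. I'm handing the job in.

Run:
```python
from cell import env
print(env.finish_job())
```

```text
the job is handed in; nothing more can be done
None
```

The stone model stood on the left station. I pressed that station's key with the shut fingertips, held it on its stop for about 2 s, then let go, withdrew and handed the job in at about 9 s.

- **Press:** force was about 5 N as the key came down and 11–12 N at the stop, where it jumped within about 0.1 mm. That is well under the 25 N limit.
- **After release:** the wrist force read about zero. The scene picture matched the first one apart from noise, with the left key up again and the model, bowl, dish, pencil and carver where they were.
- **Disagreements:** the key-top height came out at 42 mm from two views and 47 mm from depth; contact fitted the 47 mm value. After the first long move the arm was about 2 cm short in y, which I corrected before descending.
- **Not checked:** I had no direct reading of key travel. That the key went fully down is inferred from the force jump and the tip height of 42 mm.

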